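# Weigh a turned blank with the sprung hand scale and seat it

## Robot

A 6-joint arm with a two-finger parallel gripper is mounted at the origin on a cart in front of the work surface, level with it; the furniture and walls round the work are solid. World frame = base frame: x ahead of the robot, y to its left, z up, the work surface at z = 0. Lengths are in m, angles in rad, forces in N, time in s.
With the tool pointing down it reaches from about 0.35 to 0.8 m from the base axis. Payload 7.3 kg.
Tool frame: the origin (TCP) lies on the centre line of the jaws, within the pads' length; the fingertips stand 25 mm ahead of it and the grasp point (between the pads) lies 6 mm ahead of it; z points along the fingers, y is the line along which they close (so a half turn about z gives the same grasp; the last joint's range is limited). The gripper opens to 85 mm and grips with 20 to 120 N. Pads are 22 mm wide; open, the fingers measure 114 mm over their backs; the gripper's body (76 mm by 85 mm) begins 54 mm behind the grasp point. The pads swing forward as they close: fully open they stand 13 mm farther back than shut.
Start: joints at [1.144, 0.342, 1.524, -0, 1.275, -0.146], TCP at [0.145, 0.504, 0.219] pointing down, gripper open.
Joint ranges: [-2.53, 2.53], [-0.77, 2.02], [0.04, 2.7], [-1, 4.14], [0.28, 2.66], [-3.11, 3.11]. Speed limits (rad/s): [2.57, 2.57, 3.14, 3.14, 3.14, 3.14].

## Interface

Orientations are given as a 3x3 rotation matrix whose columns are the frame's x, y, z axes.
In Python, from workcell import * gives the robot as it stands.
- The arm moves only by the tool jog_arm, never from a script. Its argument "deltas" is a list of rows, each a list of 7 numbers: the shift along the tool's x, y, z in units of 10 cm (1.0 is 10 cm), then the turn, a rotation vector about the tool's x, y, z in units of 90 degrees (1.0 is 90 degrees), then the finger opening in mm, from 0 to 85.4. In form: [[x, y, z, rx, ry, rz, claw], ...]. A call has exactly 8 rows; each row is the pose to reach, as a shift and turn from the pose commanded when the call began, along the tool's axes at that moment; what a row does not reach only later rows make up. A row lasts 1/12 s, in which the tool goes at most 41.7 mm and 7.16 degrees, less where a joint would pass 70% of its speed; a pose out of reach is approached as far as the arm can. A call with a number of a shift or a turn outside -1 to 1 is refused whole. A call with a gripper value outside its range is refused whole. The fingers move at their own pace and stop on an object; "force" is the grip in N (left out, the last holds). Time passes only in rows, so rows that repeat a pose let the fingers close, or fill a call up. It gives the time, the measured TCP pose, the force, the opening and the grip force at its end, in the units of the state.
- read_state(): the state, without advancing time (a new reading comes with each control period).
- get_image(name): name is "scene" or "top" or "wrist"; returns a dict with "pixels" (480x640x3 uint8, red, green, blue), "range_z" (480x640 float32, m along the optical axis (not along the pixel's ray), 0 where there is no reading), "fx", "fy", "cx", "cy" (pixels), "rvec" (rotation vector, rad) and "tvec" (3), from world to camera coordinates, as OpenCV has them. Camera axes: x right, y down, z forward; pixel columns grow to the right and rows downward; lengths in m; the calibration is good to about 2 mm. A picture is of the moment at which its call begins.
- sign_off(): hands the job in; it is judged then, once.
The state is a dict: "t": time; "q": joint angles; "joint_velocities": joint speeds; "tau": joint torques, N m; "ee_pos": TCP position; "eef_rot": TCP orientation; "wrist_force": force on the tool from outside, world axes, zero at the start; "ft_torque": the same for the moment, N m; "finger_gap": opening from 0.0 (shut) to 1.0 (fully open); "grip_force": force on a finger pad.
Only numpy, scipy, OpenCV 4.12 (cv2) and the standard library are available. Lean on these libraries where they do the work, as an engineer would, in place of code of your own. Each camera call takes 0.05 s, during which the arm holds its last target. There are 200 camera calls.

## Task

Take the hand scale from its stand by the orange grip, catch its hook in the link of the steel blank and lift slowly until the blank hangs just clear of the table, about 1 cm and never more than 3 cm; hold it still there for two seconds so that the pointer settles. Then, still on the scale, set the blank down gently and flat in the round seat of the blue plate, unhook it and hang the scale back in its stand. Lift the blank by the scale alone, without jerks, and leave the other tools where they lie.

Things in the scene. Friction and masses are not known exactly. Their poses are not given: they have to be found in the camera images.
- blank: Steel turned blank, loose, 60 mm diameter, 40 mm high, its foot bevelled 2 mm, with an upright wire link on top (5 mm wire, 43 mm wide over the wire). Origin: centre of its underside; z up. Its weight is not known (0.3 to 0.84 kg, differs each time). The link stands in its own y-z plane, so a hook goes through it along its x axis, from either side.
- blank_link (a point): Centre of the wire at the peak of the blank's link, 83 mm above its underside. The link is pointed like a house roof (sides slope about 40 degrees), so a hook finds the middle. Inside it is 33 mm wide, and 40 mm high from the blank's top face to the peak.
- scale: Sprung hand scale, loose, 0.15 kg in all, upright in its stand. Origin: centre of its orange grip, a block 24 mm thick along its y (pinch it so, from above), 42 mm long along its x; it reaches from 20 mm above to 25 mm below the origin. Under it a black round flange 52 mm across (25 to 31 mm below the origin), then an aluminium tube 26 mm across down to 111 mm below, then the hook. z up.
- scale_hook (a joint): How far the hook is drawn out of the scale against its spring, m: 0 unloaded (its stop), grows as the hook is pulled down, to 0.08 at the end stop. The spring gives 110 N per m, with 0.33 N preload; the hook weighs 0.03 kg. A red pointer on the white strip moves with it.
- hook_seat (a point): Hollow of the scale's hook: a hung wire lies with its centre about 1 mm above this point. With the hook not drawn out it is 157.5 mm below the scale's origin on the scale's axis. The hook is of 5 mm round wire and lies in the scale's x-z plane, its mouth open to the scale's +x; its tip stands 12 mm ahead of the axis and reaches 10 mm above this point; the mouth above the tip is 20 mm high; its lowest point is 6 mm below this point; its back is 14 mm behind the axis.
- stand: Fixed steel stand for the scale, 110 x 100 mm grey foot, post at the back (48 mm along its +x). A fork of two arms at its top lies along its x and is open to its -x; slot 32 mm wide, arms 12 mm wide. Origin on the table below the resting place; z up.
- stand_rest (a point): Top of the fork's arms at the resting place, 152 mm above the table: the underside of the scale's flange rests there, so the hung scale's origin is 31 mm above this point, its x axis (hook's mouth) as the stand's x. Red stops at the arms' front ends (36 to 44 mm ahead, towards -x) stand 6 mm higher than the arms; arms end in the cross piece 34 mm behind.
- seat_plate: Fixed blue plastic plate 116 x 116 x 8 mm with a round hole through its middle, the seat for the blank. Origin: centre, on the table.
- seat (a point): Centre of the seat on the table under the plate's hole: hole 63 mm across (1.5 mm free round the blank), upper edge bevelled 1.5 mm, 8 mm deep; a seated blank stands on the table with its underside at z = 0.
- screwdriver: Bystander: red and black screwdriver, 198 mm, origin at its underside centre.
- marker: Bystander: red and white marker pen, 124 mm, origin at its underside centre.
- wheel_hub_2: Bystander: small turned wheel, 52 mm across, 19 mm high, origin at its underside centre.
- step_block_0: Bystander: black stepped clamping block, 26 x 60 x 45 mm, origin at its underside centre.

How it is judged:
On the way:
1. the blank hangs still from the scale, upright, its underside 5 to 18 mm above the table, for 1.5 s (height (world z) of blank between 0.005 and 0.018 m and contact force between scale and blank above 2 N and linear speed of blank below 0.04 m/s and angle between blank's own z axis and vertical below 0.15 rad), for 1.5 s.
At the end, for the whole second after the job is handed in: the blank stands flat in the seat (within 3.5 mm of its centre, underside within 3 mm of the table, upright within 0.04 rad), unhooked; the scale hangs upright in the stand's fork, its flange on the arms (origin within 20 mm of the resting place horizontally, 25 to 37 mm above it); both at rest (horizontal distance between blank and seat below 0.0035 m and height (world z) of blank below 0.003 m and angle between blank's own z axis and vertical below 0.04 rad and linear speed of each of blank, scale below 0.02 m/s and horizontal distance between scale and stand_rest below 0.02 m and z of scale in the frame of stand_rest between 0.025 and 0.037 m and angle between scale's own z axis and vertical below 0.08 rad and contact force between scale and blank below 0.1 N); the robot touches nothing.
It fails at once if the blank is lifted more than 33 mm above the table (height (world z) of blank above 0.033 m).
It fails at once if the gripper touches the blank (contact force between the fingers and blank above 0.5 N).
It fails at once if the scale is jerked or forced: more than 15 N between scale and blank (contact force between scale and blank above 15 N).
It fails at once if the blank is set down hard: more than 25 N on it (contact force between blank and anything else above 25 N).
It fails at once if a bystander is moved more than 20 mm (distance of any of screwdriver, marker, wheel_hub_2, step_block_0 from where it was at the start of the episode above 0.02 m).
It also fails if it takes over 72 s, if anything falls off the work surface, if the arm or the gripper's body presses on something with over 40 N, if the wrist force passes 120 N, or if a joint passes its speed limit or range.

## Working session

There is one attempt and no reset: what is moved stays moved. The work goes in short steps, Python scripts to look and compute and a tool call to move; the robot and the scene stay as the last step left them, time stands still between calls to the robot, and variables do not carry over. Pictures are saved under pics/ and viewed, at most 10 in all, crops included, and the job is handed in when it is done.

Besides the shell and the picture viewer there is one more tool, called after "Emit:" by a JSON object that holds its "fn" and its "kwargs", one argument or row to a line. jog_arm: Moves the arm, as the interface text tells. Its arguments: {"type":"object","properties":{"deltas":{"type":"array","items":{"type":"array","items":{"type":"number"}}},"force":{"type":"number"}},"required":["deltas"]}

```bash
mkdir -p pics; ls
cat > h.py <<'E'
import numpy as np, cv2
from workcell import *
def P(im,u,v,z=None):
    R,_=cv2.Rodrigues(np.array(im["rvec"],float)); t=np.array(im["tvec"],float).ravel()
    d=np.array([(u-im["cx"])/im["fx"],(v-im["cy"])/im["fy"],1.])
    c=-R.T@t; w=R.T@d
    s=im["range_z"][int(v),int(u)] if z is None else (z-c[2])/w[2]
    return c+w*s
def cloud(im):
    R,_=cv2.Rodrigues(np.array(im["rvec"],float)); t=np.array(im["tvec"],float).ravel()
    v,u=np.mgrid[:480,:640]; z=im["range_z"]
    c=np.stack([(u-im["cx"])/im["fx"]*z,(v-im["cy"])/im["fy"]*z,z],-1)
    return (c-t)@R
def save(im,n,crop=None,k=1):
    p=im["pixels"][...,::-1]
    if crop: u0,v0,u1,v1=crop; p=p[v0:v1,u0:u1]
    cv2.imwrite("pics/"+n,cv2.resize(p,None,fx=k,fy=k,interpolation=cv2.INTER_CUBIC))
E
python3 - <<'E'
from h import *
import pickle
s=read_state(); print(s)
for n in ["scene","top"]:
    im=get_image(n); save(im,n+"0.png"); pickle.dump(im,open(n+"0.pkl","wb"))
E
```

```text
pics
{'t': 0.0, 'q': array([ 1.14401220e+00,  3.42713353e-01,  1.52503327e+00,  1.73051402e-05,
        1.27541628e+00, -1.46028546e-01]), 'joint_velocities': array([-1.23212454e-03,  4.02770586e-04, -6.57990390e-04, -1.25785289e-05,
        1.68710241e-03, -4.68402985e-04]), 'tau': array([-1.86712306e-03, -4.33680332e+01, -2.46010011e+01, -3.03407242e-04,
        7.95555854e-03,  3.41433804e-05]), 'ee_pos': array([0.14527475, 0.50404999, 0.21802518]), 'eef_rot': array([[-9.60844875e-01,  2.77086059e-01, -6.65067392e-04],
       [ 2.77086749e-01,  9.60843853e-01, -1.42254529e-03],
       [ 2.44858448e-04, -1.55112671e-03, -9.99998767e-01]]), 'wrist_force': array([-0.49988776, -0.1967998 , -0.5795278 ]), 'ft_torque': array([ 0.01747329, -0.00250543, -0.03608618]), 'grip_force': 0.0, 'finger_gap': 1.0010588825382143}
```

View pics/top0.png

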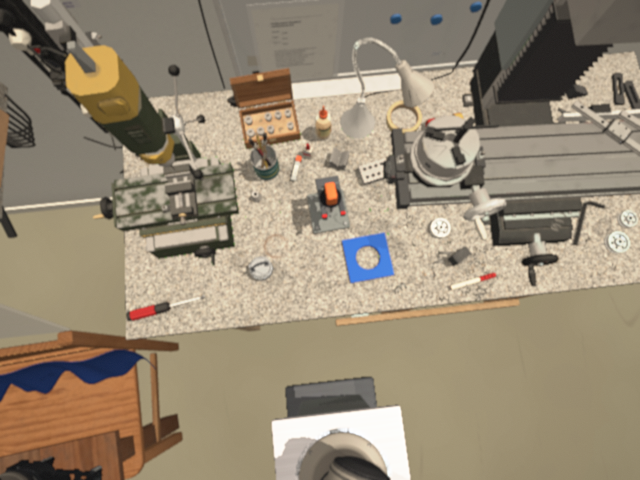

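View pics/scene0.png

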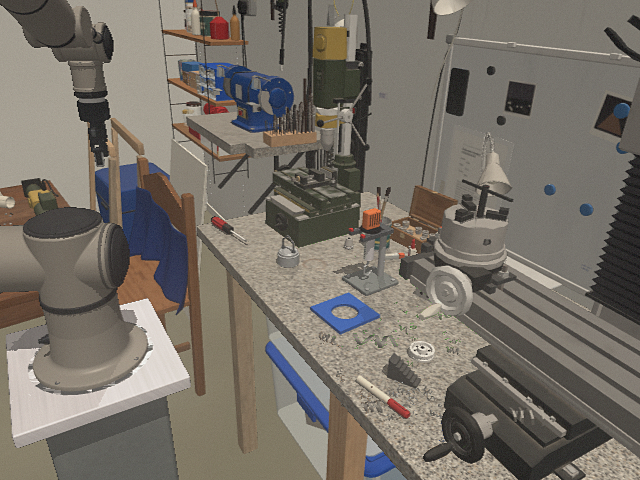

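Top view: blank at about (260,268), blue plate centred at (368,257), scale and stand at (330,200) with the fork opening towards the robot, screwdriver far left, marker, wheel and block to the right. I'll enlarge the crop.

Run:
```python
from h import *
import pickle
im=pickle.load(open("top0.pkl","rb")); save(im,"topc.png",(230,170,410,295),4.4)
for n in ["top","scene"]:
    im=pickle.load(open(n+"0.pkl","rb")); C=cloud(im); p=im["pixels"].astype(int); r,g,b=p[...,0],p[...,1],p[...,2]
    print(n,im["fx"],im["tvec"])
    m=(b>150)&(r<80)&(abs(C[...,2]-.008)<.008); w=C[m]; 
    rect=cv2.minAreaRect((w[:,:2]*1000).astype(np.float32)); print("plate",rect,np.median(w[:,2]))
    m=(r>200)&(g>60)&(g<150)&(b<80)&(C[...,2]>.12)&(C[...,2]<.25); w=C[m];print("grip",len(w),w.min(0),w.max(0))
    w=w[w[:,2]>w[:,2].max()-.006]; print(cv2.minAreaRect((w[:,:2]*1000).astype(np.float32)),np.median(w,0))
    B=P(im,*( (260,268) if n=="top" else (288,258)));print("b",B)
    d=np.hypot(C[...,0]-B[0],C[...,1]-B[1])
    m=(d<.06)&(C[...,2]>.036)&(C[...,2]<.044); w=C[m]; print("blanktop",len(w),cv2.minEnclosingCircle((w[:,:2]*1000).astype(np.float32)))
    m=(d<.06)&(C[...,2]>.05)&(C[...,2]<.1); w=C[m]; print("link",len(w),w.min(0),w.max(0),w[:,2].max() if len(w) else 0)
    if len(w): print(cv2.fitLine((w[:,:2]*1000).astype(np.float32),cv2.DIST_HUBER,0,.01,.01).ravel(), cv2.minAreaRect((w[:,:2]*1000).astype(np.float32)))
    G=rect[0]
    m=(r>180)&(g<70)&(b<70)&(C[...,2]>.13)&(C[...,2]<.175)
    w=C[m]; print("stops",len(w))
    if len(w):
        for s in (0,1):
            q=w[(w[:,1]>np.median(w[:,1]))==s]; print(np.median(q,0))
```

```text
top 444.64285807518075 [0.05074361 0.55572136 1.06080888]
plate ((526.7367553710938, -126.89915466308594), (109.50459289550781, 111.60118103027344), 4.872879505157471) 0.008402844899917078
grip 99 [ 0.60664122 -0.0679153   0.12061594] [ 0.89168391 -0.01814091  0.20698154]
((651.1419677734375, -40.083553314208984), (36.950233459472656, 22.240428924560547), 3.955918788909912) [ 0.64979638 -0.03472088  0.20288175]
b [0.52273482 0.15144723 0.03798143]
blanktop 265 ((527.5694580078125, 151.6842041015625), 26.613670349121094)
link 41 [0.51903642 0.13187751 0.05036435] [0.5358296  0.16978205 0.08657439] 0.0865743871150135
[ 3.4061751e-01 -9.4020194e-01  5.2679340e+02  1.5063872e+02] ((527.6183471679688, 151.2897491455078), (6.061934471130371, 40.46316909790039), 19.990345001220703)
stops 13
[ 0.61042559 -0.06304937  0.15615719]
[ 0.60676263 -0.01918281  0.15538004]
scene 499.4646977528524 [-0.46360775  0.22019003  1.0128813 ]
plate ((528.4049072265625, -130.04946899414062), (116.53487396240234, 118.72887420654297), 4.838939666748047) 0.007146166918886639
grip 57 [ 0.60771037 -0.06942759  0.15572771] [ 0.67153662 -0.02212665  0.20431402]
((653.2958984375, -46.542449951171875), (20.775625228881836, 37.6483268737793), 82.62176513671875) [ 0.65180692 -0.04661566  0.20132237]
b [0.51474106 0.12431974 0.02852209]
blanktop 122 ((529.7029418945312, 146.10040283203125), 28.246522903442383)
link 51 [0.51764755 0.12756482 0.05108222] [0.53680284 0.17013815 0.08265414] 0.08265414243395013
[ 3.2966158e-01 -9.4409919e-01  5.2769330e+02  1.4783403e+02] ((527.4324951171875, 148.7947998046875), (7.6252827644348145, 44.83450698852539), 19.898202896118164)
stops 6
[ 0.61268061 -0.0689372   0.15692837]
[ 0.61007949 -0.02735913  0.15682864]
```

View pics/topc.png

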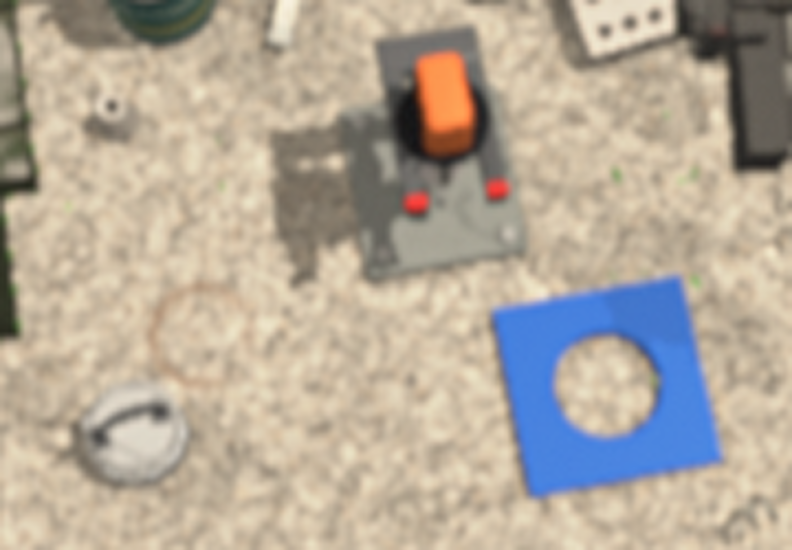

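The crop shows the grip at crop (445,103), stops at (416,202) and (497,188), the link tilted about 20°, and the seat hole at (607,385). Estimates: stand (0.650,-0.041) at yaw about 4.7°, blank (0.528,0.150) at yaw about 20°, seat (0.527,-0.128). Moving towards the stand.

Emit:
{"fn": "jog_arm", "kwargs": {
  "deltas": [
    [-0.12,-0.1,-0.02,0,0,0,85],
    [-0.25,-0.2,-0.04,0,0,0,85],
    [-0.37,-0.3,-0.06,0,0,0,85],
    [-0.5,-0.4,-0.08,0,0,0,85],
    [-0.62,-0.5,-0.1,0,0,0,85],
    [-0.75,-0.6,-0.12,0,0,0,85],
    [-0.87,-0.7,-0.14,0,0,0,85],
    [-1,-0.8,-0.15,0,0,0,85]
  ]
}}

```text
t: 0.77
ee_pos: [0.2196, 0.3991, 0.2336]
eef_rot: [[-0.961, 0.277, -0.0], [0.277, 0.961, -0.0], [0.0, -0.0, -1.0]]
wrist_force: [0.8, -0.1, 0.4]
finger_gap: 0.999
grip_force: 0.0
```

Emit:
{"fn": "jog_arm", "kwargs": {
  "deltas": [
    [-0.12,-0.12,-0.02,0,0,0,85],
    [-0.25,-0.25,-0.04,0,0,0,85],
    [-0.37,-0.37,-0.06,0,0,0,85],
    [-0.5,-0.5,-0.08,0,0,0,85],
    [-0.62,-0.62,-0.1,0,0,0,85],
    [-0.75,-0.75,-0.12,0,0,0,85],
    [-0.87,-0.87,-0.14,0,0,0,85],
    [-1,-1,-0.15,0,0,0,85]
  ]
}}

```text
t: 1.43
ee_pos: [0.2879, 0.2753, 0.2487]
eef_rot: [[-0.961, 0.277, -0.0], [0.277, 0.961, 0.0], [0.0, -0.0, -1.0]]
wrist_force: [0.2, 0.6, -0.4]
finger_gap: 0.994
grip_force: 0.0
```

Emit:
{"fn": "jog_arm", "kwargs": {
  "deltas": [
    [-0.12,-0.12,-0.02,0,0,0,85],
    [-0.25,-0.25,-0.04,0,0,0,85],
    [-0.37,-0.37,-0.06,0,0,0,85],
    [-0.5,-0.5,-0.08,0,0,0,85],
    [-0.62,-0.62,-0.1,0,0,0,85],
    [-0.75,-0.75,-0.12,0,0,0,85],
    [-0.87,-0.87,-0.14,0,0,0,85],
    [-1,-1,-0.15,0,0,0,85]
  ]
}}

```text
t: 2.1
ee_pos: [0.3563, 0.1515, 0.2637]
eef_rot: [[-0.961, 0.277, -0.0], [0.277, 0.961, 0.0], [0.0, 0.0, -1.0]]
wrist_force: [0.9, 0.2, -0.3]
finger_gap: 0.992
grip_force: 0.0
```

Emit:
{"fn": "jog_arm", "kwargs": {
  "deltas": [
    [-0.12,-0.12,-0.02,0,0,-0.03,85],
    [-0.25,-0.25,-0.04,0,0,-0.06,85],
    [-0.37,-0.37,-0.06,0,0,-0.09,85],
    [-0.5,-0.5,-0.08,0,0,-0.12,85],
    [-0.62,-0.62,-0.1,0,0,-0.15,85],
    [-0.75,-0.75,-0.12,0,0,-0.18,85],
    [-0.87,-0.87,-0.14,0,0,-0.21,85],
    [-1,-1,-0.15,0,0,-0.233,85]
  ]
}}

```text
t: 2.77
ee_pos: [0.4246, 0.0278, 0.2786]
eef_rot: [[-0.996, -0.087, -0.0], [-0.087, 0.996, 0.0], [0.0, 0.0, -1.0]]
wrist_force: [-0.2, 0.3, 0.7]
finger_gap: 0.995
grip_force: 0.0
```

Emit:
{"fn": "jog_arm", "kwargs": {
  "deltas": [
    [-0.12,-0.1,-0.02,0,0,0,85],
    [-0.25,-0.2,-0.04,0,0,0,85],
    [-0.37,-0.3,-0.06,0,0,0,85],
    [-0.5,-0.4,-0.08,0,0,0,85],
    [-0.62,-0.5,-0.1,0,0,0,85],
    [-0.75,-0.6,-0.12,0,0,0,85],
    [-0.87,-0.7,-0.14,0,0,0,85],
    [-1,-0.8,-0.15,0,0,0,85]
  ]
}}

```text
t: 3.43
ee_pos: [0.5313, -0.0432, 0.2935]
eef_rot: [[-0.996, -0.085, -0.001], [-0.085, 0.996, 0.0], [0.001, 0.0, -1.0]]
wrist_force: [-0.1, 0.6, 0.0]
finger_gap: 0.994
grip_force: 0.0
```

```bash
cat > m.py <<'E'
from h import *
import pickle,sys
im=get_image("wrist"); pickle.dump(im,open("w.pkl","wb")); save(im,sys.argv[1])
R,_=cv2.Rodrigues(np.array(im["rvec"],float)); print("cam",-R.T@np.ravel(im["tvec"]),R[2])
C=cloud(im); p=im["pixels"].astype(int); r,g,b=p[...,0],p[...,1],p[...,2]
f=lambda w:cv2.minAreaRect((w[:,:2]*1000).astype(np.float32))
m=(r>150)&(g>.25*r)&(g<.6*r)&(b<.35*r)&(C[...,2]>.19)&(C[...,2]<.22); w=C[m]
if len(w)>50: print("grip",len(w),f(w),np.median(w,0))
m=(r>150)&(g<.25*r)&(C[...,2]>.14)&(C[...,2]<.175); w=C[m]; print("stops",len(w))
if len(w)>20:
    for s in (0,1): q=w[(w[:,1]>w[:,1].mean())==s]; print(f(q),np.median(q,0))
m=(b>130)&(r<90)&(abs(C[...,2]-.008)<.006); w=C[m]
if len(w)>500: print("plate",f(w),np.median(w[:,2]))
E
python3 m.py w1.png
```

```text
cam [ 0.45483209 -0.0499612   0.44715755] [ 0.29875556  0.02530506 -0.95399412]
grip 936 ((652.4432373046875, -40.331268310546875), (39.49864959716797, 22.197723388671875), 3.8725690841674805) [ 0.65023777 -0.04046294  0.20084069]
stops 87
((611.6773681640625, -65.38894653320312), (6.859271049499512, 9.78092098236084), 3.4370152950286865) [ 0.61110102 -0.06394987  0.1561503 ]
((607.99169921875, -21.37732696533203), (6.089999675750732, 10.705962181091309), 5.208293437957764) [ 0.60832855 -0.02158723  0.15603843]
plate ((527.304931640625, -128.8812255859375), (115.5978012084961, 115.83297729492188), 4.0412750244140625) 0.006236415003245211
```

View pics/w1.png

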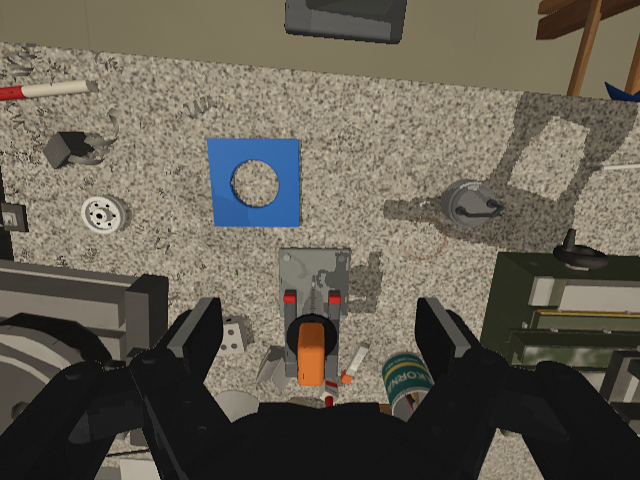

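Wrist view: grip top at (311,355), stops at (290,299) and (335,299), seat at (255,183). The path down to the grip is clear.

Emit:
{"fn": "jog_arm", "kwargs": {
  "deltas": [
    [-0.12,-0.01,0,0,0,0,70],
    [-0.25,-0.02,0,0,0,0,70],
    [-0.37,-0.03,0,0,0,0,70],
    [-0.5,-0.04,0.02,0,0,0,70],
    [-0.62,-0.05,0.04,0,0,0,70],
    [-0.75,-0.06,0.06,0,0,0,70],
    [-0.88,-0.07,0.08,0,0,0,70],
    [-1,-0.08,0.1,0,0,0,70]
  ]
}}

```text
t: 4.15
ee_pos: [0.6315, -0.0419, 0.283]
eef_rot: [[-0.996, -0.085, -0.001], [-0.085, 0.996, 0.0], [0.001, 0.0, -1.0]]
wrist_force: [0.6, 0.4, -0.3]
finger_gap: 0.823
grip_force: 0.0
```

Emit:
{"fn": "jog_arm", "kwargs": {
  "deltas": [
    [-0.1,0,0.1,0,0,0,70],
    [-0.19,0,0.25,0,0,0,70],
    [-0.195,0,0.4,0,0,0,70],
    [-0.195,0,0.55,0,0,0,70],
    [-0.195,0,0.7,0,0,0,70],
    [-0.195,0,0.82,0,0,0,70],
    [-0.195,0,0.9,0,0,0,70],
    [-0.195,0,0.94,0,0,0,70]
  ]
}}

```text
t: 4.82
ee_pos: [0.6497, -0.0402, 0.1871]
eef_rot: [[-0.996, -0.085, -0.004], [-0.085, 0.996, 0.001], [0.004, 0.001, -1.0]]
wrist_force: [-0.2, -0.5, 0.5]
finger_gap: 0.82
grip_force: 0.0
```

Emit:
{"fn": "jog_arm", "kwargs": {
  "deltas": [
    [0,0,0,0,0,0,10],
    [0,0,0,0,0,0,10],
    [0,0,0,0,0,0,10],
    [0,0,0,0,0,0,10],
    [0,0,0,0,0,0,10],
    [0,0,0,0,0,0,10],
    [0,0,0,0,0,0,10],
    [0,0,0,0,0,0,10]
  ],
  "force": 60
}}

```text
t: 5.48
ee_pos: [0.6512, -0.0405, 0.1908]
eef_rot: [[-0.996, -0.085, 0.002], [-0.085, 0.996, -0.0], [-0.002, -0.0, -1.0]]
wrist_force: [-0.3, 0.8, 5.7]
finger_gap: 0.116
grip_force: 2.8
```

Run:
```python
from h import *
im=get_image("wrist"); save(im,"w2.png",(200,230,440,410),3.3); print(read_state())
im=get_image("scene"); save(im,"s2.png",(310,140,470,260),4)
```

```text
{'t': 5.5333, 'q': array([-1.79593830e-01,  5.99242355e-01,  1.17999600e+00,  2.42985485e-04,
        1.36037542e+00, -1.83565533e+00]), 'joint_velocities': array([-2.19274584e-04,  4.79584223e-04, -6.44745982e-04, -1.06404801e-03,
       -6.76259021e-04, -9.82118015e-05]), 'tau': array([-4.61987257e-01, -5.33407867e+01, -2.35873908e+01, -2.12068856e-01,
       -1.12946215e-01, -4.77919803e-04]), 'ee_pos': array([ 0.65115194, -0.04048896,  0.19075561]), 'eef_rot': array([[-9.96369466e-01, -8.51112782e-02,  1.98949907e-03],
       [-8.51116833e-02,  9.96371410e-01, -1.19683092e-04],
       [-1.97209361e-03, -2.88578193e-04, -9.99998014e-01]]), 'wrist_force': array([ 0.57441267, -0.02587438,  5.71941346]), 'ft_torque': array([ 0.10663268, -0.0222948 , -0.03271343]), 'grip_force': 2.8256725038590957, 'finger_gap': 0.11708174153695032}
```

View pics/s2.png

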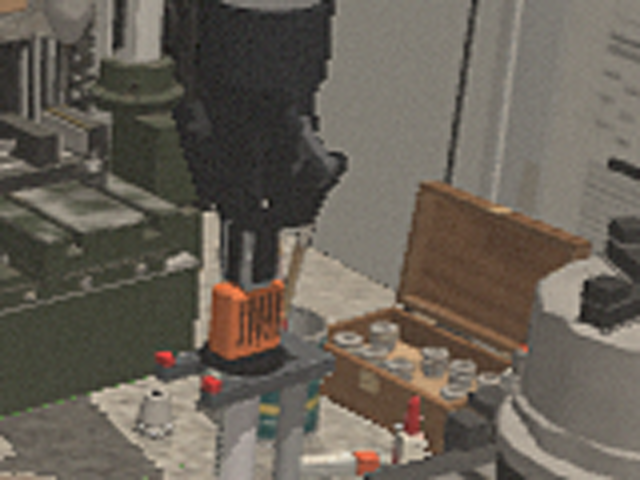

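Scene crop: the closed fingers end near the top of the orange grip (about (250,285)). It isn't clear whether they straddle it, so I'll look at the wrist crop.

View pics/w2.png

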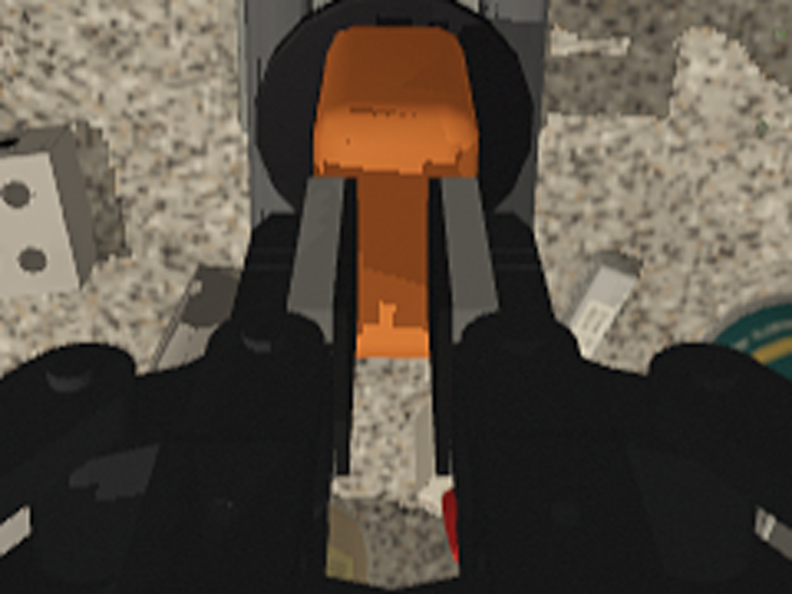

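Run:
```python
from h import *
im=get_image("scene"); C=cloud(im); p=im["pixels"].astype(int); r,g,b=p[...,0],p[...,1],p[...,2]
m=(r>130)&(g>.25*r)&(g<.65*r)&(b<.4*r)&(abs(C[...,0]-.65)<.06)&(abs(C[...,1]+.04)<.06)&(C[...,2]>.15)
w=C[m]; print(len(w),w.min(0),w.max(0),np.percentile(w[:,2],[2,98]))
for v in range(190,235,3): print(v,[(int(r[v,u]),int(g[v,u]),C[v,u].round(3).tolist()) for u in (370,376)])
```

```text
148 [ 0.60724515 -0.07324081  0.15146675] [ 0.67208312 -0.01818943  0.20289176] [0.15415443 0.2018508 ]
190 [(51, 48, [0.65, -0.035, 0.252]), (148, 145, [1.063, 0.464, 0.015])]
193 [(45, 43, [0.652, -0.034, 0.244]), (49, 44, [0.649, -0.059, 0.253])]
196 [(39, 35, [0.65, -0.037, 0.237]), (47, 48, [0.645, -0.066, 0.248])]
199 [(58, 57, [0.648, -0.04, 0.231]), (50, 49, [0.651, -0.059, 0.238])]
202 [(64, 64, [0.641, -0.05, 0.228]), (42, 41, [0.65, -0.062, 0.231])]
205 [(83, 79, [0.641, -0.051, 0.221]), (51, 50, [0.652, -0.059, 0.222])]
208 [(100, 97, [0.643, -0.049, 0.213]), (40, 35, [0.651, -0.062, 0.216])]
211 [(60, 65, [0.643, -0.05, 0.205]), (111, 108, [0.661, -0.05, 0.202])]
214 [(213, 114, [0.643, -0.052, 0.198]), (127, 74, [0.661, -0.051, 0.194])]
217 [(103, 68, [0.642, -0.053, 0.191]), (131, 78, [0.661, -0.052, 0.187])]
220 [(94, 62, [0.641, -0.055, 0.184]), (97, 60, [0.66, -0.054, 0.18])]
223 [(92, 65, [0.644, -0.053, 0.175]), (99, 66, [0.663, -0.051, 0.17])]
226 [(142, 87, [0.641, -0.057, 0.169]), (181, 98, [0.662, -0.053, 0.163])]
229 [(57, 40, [0.647, -0.051, 0.157]), (48, 43, [0.661, -0.055, 0.156])]
232 [(49, 44, [0.64, -0.06, 0.155]), (47, 43, [0.652, -0.069, 0.156])]
```

Wrist crop: the pads are only about 11 mm apart (355 to 430), narrower than the grip (315 to 478), so they appear to rest on top of it. I'll measure the tip height.

Run:
```python
from h import *
im=get_image("wrist"); C=cloud(im);p=im["pixels"]
for U,V in [(330,185),(330,200),(320,240),(320,290),(465,185),(465,240),(395,190),(395,240),(395,340),(395,80),(395,140)]:
    u=200+U/3.3; v=230+V/3.3; print(U,V,C[int(v),int(u)].round(3),p[int(v),int(u)])
```

```text
330 185 [ 0.64  -0.05   0.209] [86 84 78]
330 200 [ 0.641 -0.05   0.213] [87 84 77]
320 240 [ 0.64  -0.051  0.224] [85 83 76]
320 290 [ 0.641 -0.05   0.234] [86 84 77]
465 185 [ 0.639 -0.032  0.209] [86 84 77]
465 240 [ 0.639 -0.033  0.223] [86 84 77]
395 190 [ 0.644 -0.041  0.201] [128  65  26]
395 240 [ 0.652 -0.04   0.202] [128  65  26]
395 340 [ 0.669 -0.039  0.201] [212 121  53]
395 80 [ 0.632 -0.042  0.189] [120  60  25]
395 140 [ 0.636 -0.042  0.201] [199 112  50]
```

Tips are at about z=0.205 with TCP z at 0.191, so they stand about 13 mm behind the reported TCP, not 25 mm ahead. I'll trust the measurement: open, go 37 mm deeper, and close.

Emit:
{"fn": "jog_arm", "kwargs": {
  "deltas": [
    [0,0,-0.05,0,0,0,70],
    [0,0,-0.1,0,0,0,70],
    [0,0,-0.1,0,0,0,70],
    [0,0,-0.1,0,0,0,70],
    [0,0,-0.1,0,0,0,70],
    [0,0,-0.1,0,0,0,70],
    [0,0,-0.1,0,0,0,70],
    [0,0,-0.1,0,0,0,70]
  ]
}}

```text
t: 6.35
ee_pos: [0.6506, -0.0405, 0.1994]
eef_rot: [[-0.996, -0.085, -0.0], [-0.085, 0.996, 0.0], [0.0, 0.0, -1.0]]
wrist_force: [-0.8, 0.4, 0.2]
finger_gap: 0.822
grip_force: 0.0
```

Emit:
{"fn": "jog_arm", "kwargs": {
  "deltas": [
    [0,0,0.08,0,0,0,70],
    [0,0,0.16,0,0,0,70],
    [0,0,0.24,0,0,0,70],
    [0,0,0.32,0,0,0,70],
    [0,0,0.38,0,0,0,70],
    [0,0,0.43,0,0,0,70],
    [0,0,0.46,0,0,0,70],
    [0,0,0.46,0,0,0,70]
  ]
}}

```text
t: 7.02
ee_pos: [0.6504, -0.0405, 0.1528]
eef_rot: [[-0.996, -0.085, -0.001], [-0.085, 0.996, 0.0], [0.001, 0.0, -1.0]]
wrist_force: [0.4, -0.7, -0.4]
finger_gap: 0.821
grip_force: 0.0
```

Emit:
{"fn": "jog_arm", "kwargs": {
  "deltas": [
    [0,0,0,0,0,0,15],
    [0,0,0,0,0,0,15],
    [0,0,0,0,0,0,15],
    [0,0,0,0,0,0,15],
    [0,0,0,0,0,0,15],
    [0,0,0,0,0,0,15],
    [0,0,0,0,0,0,15],
    [0,0,0,0,0,0,15]
  ],
  "force": 60
}}

```text
t: 7.68
ee_pos: [0.651, -0.0405, 0.1543]
eef_rot: [[-0.996, -0.085, 0.001], [-0.085, 0.996, -0.0], [-0.001, -0.0, -1.0]]
wrist_force: [-0.9, 0.3, 4.6]
finger_gap: 0.272
grip_force: 59.3
```

Emit:
{"fn": "jog_arm", "kwargs": {
  "deltas": [
    [0,0,-0.02,0,0,0,15],
    [0,0,-0.04,0,0,0,15],
    [0,0,-0.06,0,0,0,15],
    [0,0,-0.08,0,0,0,15],
    [0,0,-0.1,0,0,0,15],
    [0,0,-0.12,0,0,0,15],
    [0,0,-0.14,0,0,0,15],
    [0,0,-0.15,0,0,0,15]
  ]
}}

```text
t: 8.35
ee_pos: [0.6508, -0.0405, 0.169]
eef_rot: [[-0.996, -0.085, 0.0], [-0.085, 0.996, 0.0], [-0.0, -0.0, -1.0]]
wrist_force: [-0.6, 0.4, -1.6]
finger_gap: 0.271
grip_force: 58.6
```

Emit:
{"fn": "jog_arm", "kwargs": {
  "deltas": [
    [0.05,0,0,0,0,0,15],
    [0.15,0,0,0,0,0,15],
    [0.28,0,0,0,0,0,15],
    [0.42,0,0,0,0,0,15],
    [0.58,0,0,0,0,0,15],
    [0.74,0,0,0,0,0,15],
    [0.88,0,0,0,0,0,15],
    [0.95,0,0,0,0,0,15]
  ]
}}

```text
t: 9.02
ee_pos: [0.5541, -0.0485, 0.1688]
eef_rot: [[-0.996, -0.085, -0.001], [-0.085, 0.996, 0.0], [0.001, 0.0, -1.0]]
wrist_force: [-0.0, 0.5, -1.7]
finger_gap: 0.274
grip_force: 58.7
```

Run:
```python
from h import *
im=get_image("wrist"); C=cloud(im); p=im["pixels"].astype(int); r,g,b=p[...,0],p[...,1],p[...,2]
s=read_state();print(s["ee_pos"],s["wrist_force"],s["finger_gap"])
e=s["ee_pos"]
m=(r>100)&(g>.25*r)&(g<.65*r)&(b<.45*r)&(np.hypot(C[...,0]-e[0],C[...,1]-e[1])<.04)&(C[...,2]>.18);w=C[m];w=w[w[:,2]>np.percentile(w[:,2],50)]
print(len(w),np.median(w,0),cv2.minAreaRect((w[:,:2]*1000).astype(np.float32)))
# blank
B=(.528,.150); d=np.hypot(C[...,0]-B[0],C[...,1]-B[1])
f=lambda w:cv2.minAreaRect((w[:,:2]*1000).astype(np.float32))
m=(d<.05)&(C[...,2]>.036)&(C[...,2]<.044); w=C[m]; print("blanktop",len(w),cv2.minEnclosingCircle((w[:,:2]*1000).astype(np.float32)),np.median(w,0))
m=(d<.06)&(C[...,2]>.05)&(C[...,2]<.1); w=C[m]; print("link",len(w),f(w) if len(w) else 0,w[:,2].max() if len(w) else 0)
im=get_image("scene"); save(im,"s3.png",(240,120,440,270),4)
```

```text
[ 0.55384665 -0.04862487  0.16888628] [-0.41980948  0.3253252  -1.59044334] 0.27376146045815697
3651 [ 0.55463793 -0.04876575  0.21577259] ((555.5101318359375, -48.85328674316406), (39.58401107788086, 21.08258056640625), 3.990525484085083)
blanktop 2228 ((525.4678955078125, 150.67221069335938), 26.362703323364258) [0.52316152 0.14951856 0.03814951]
link 548 ((525.9761352539062, 150.98011779785156), (5.070628643035889, 42.88389587402344), 18.46442413330078) 0.08436201423718008
```

View pics/s3.png

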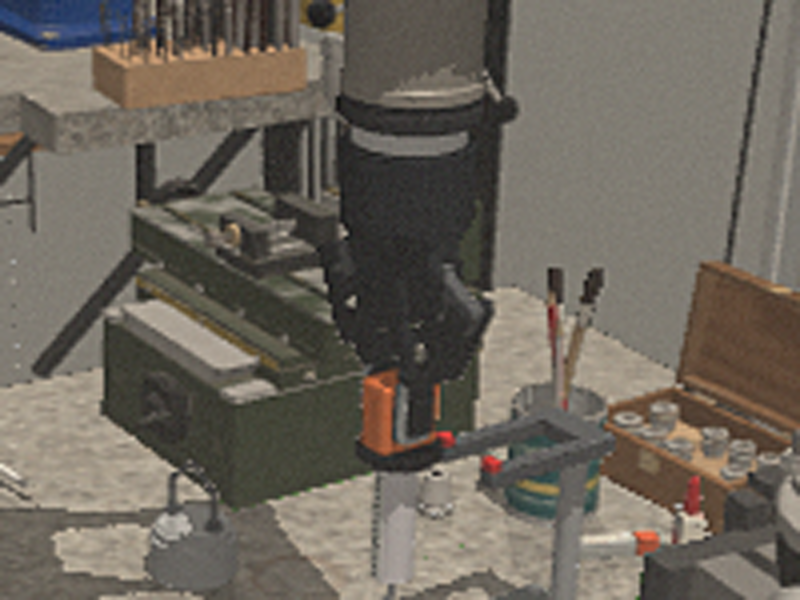

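Scene crop: scale held upright, clear of the fork (stops at (447,438) and (492,465)). The blank's link is at (193,480). Moving to the pre-hook point behind the link.

Emit:
{"fn": "jog_arm", "kwargs": {
  "deltas": [
    [0.03,0.05,-0.02,0,0,0,15],
    [0.06,0.15,-0.04,0,0,0,15],
    [0.1,0.28,-0.06,0,0,0,15],
    [0.15,0.42,-0.08,0,0,0,15],
    [0.2,0.56,-0.1,0,0,0,15],
    [0.24,0.7,-0.12,0,0,0,15],
    [0.27,0.84,-0.14,0,0,0,15],
    [0.3,0.96,-0.16,0,0,0,15]
  ]
}}

```text
t: 9.78
ee_pos: [0.5172, 0.0466, 0.1851]
eef_rot: [[-0.996, -0.086, 0.0], [-0.086, 0.996, 0.0], [-0.0, 0.0, -1.0]]
wrist_force: [0.7, 0.3, -1.7]
finger_gap: 0.276
grip_force: 58.7
```

Emit:
{"fn": "jog_arm", "kwargs": {
  "deltas": [
    [0.04,0.12,-0.01,0,0,-0.02,15],
    [0.08,0.26,-0.01,0,0,-0.04,15],
    [0.12,0.4,-0.02,0,0,-0.06,15],
    [0.17,0.54,-0.02,0,0,-0.08,15],
    [0.22,0.68,-0.02,0,0,-0.1,15],
    [0.26,0.8,-0.02,0,0,-0.12,15],
    [0.29,0.88,-0.02,0,0,-0.14,15],
    [0.3,0.92,-0.02,0,0,-0.157,15]
  ]
}}

```text
t: 10.45
ee_pos: [0.4796, 0.1349, 0.1868]
eef_rot: [[-0.944, -0.33, -0.0], [-0.33, 0.944, 0.0], [0.0, 0.0, -1.0]]
wrist_force: [-0.3, 0.1, -2.3]
finger_gap: 0.273
grip_force: 58.8
```

Run:
```python
from h import *
im=get_image("wrist"); C=cloud(im)
s=read_state();print(s["ee_pos"],s["eef_rot"][:,0],s["wrist_force"])
e=s["ee_pos"];R=s["eef_rot"]
f=lambda w:cv2.minAreaRect((w[:,:2]*1000).astype(np.float32))
p=im["pixels"].astype(int); r,g,b=p[...,0],p[...,1],p[...,2]
m=(r>100)&(g>.25*r)&(g<.65*r)&(b<.45*r)&(C[...,2]>.226);w=C[m];print("grip",len(w),f(w),np.median(w,0))
im2=get_image("scene"); C2=cloud(im2)
for C_ in (C,C2):
    d=np.hypot(C_[...,0]-.527,C_[...,1]-.15)
    m=(d<.035)&(C_[...,2]>.055)&(C_[...,2]<.09); w=C_[m]; print(len(w)); 
    if len(w)>10: print(f(w),w[:,2].max()); print("in tool xy",((w-e)@R)[:,:2].min(0),((w-e)@R)[:,:2].max(0))
save(im2,"s4.png",(250,160,370,280),5)
```

```text
[0.47970703 0.13489915 0.18678754] [-9.43688266e-01 -3.30835978e-01 -1.10085199e-04] [ 0.71406262  0.44633848 -1.16197133]
grip 5840 ((453.99090576171875, 125.62877655029297), (99.55695343017578, 23.799232482910156), 19.160911560058594) [0.47722439 0.1339068  0.23338051]
0
44
((522.380859375, 142.27752685546875), (41.94413375854492, 37.02967071533203), 51.72140121459961) 0.08443109718172435
in tool xy [-0.05522187 -0.0242408 ] [-0.01507037  0.01909323]
```

View pics/s4.png

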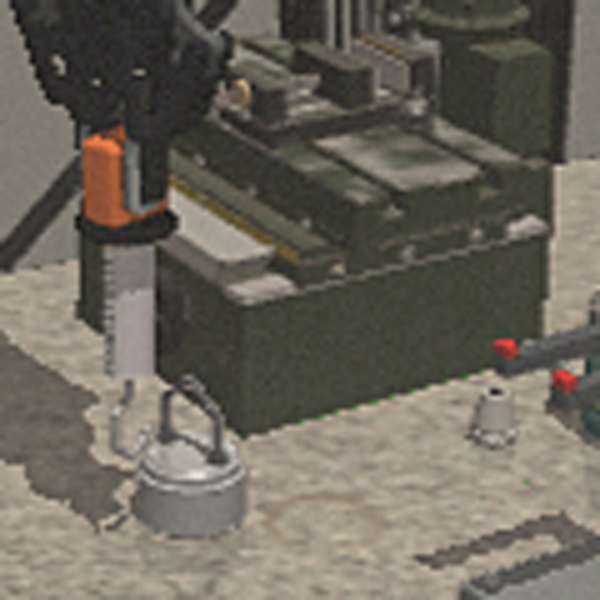

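Scene crop: the hook (about (125,430)) faces the link (about (190,415)) at mid-height. Moving in 49 mm, then lifting towards contact.

Emit:
{"fn": "jog_arm", "kwargs": {
  "deltas": [
    [-0.04,-0.01,0,0,0,0,15],
    [-0.1,-0.01,0,0,0,0,15],
    [-0.17,-0.01,0,0,0,0,15],
    [-0.24,-0.01,0,0,0,0,15],
    [-0.31,-0.01,0,0,0,0,15],
    [-0.38,-0.01,0,0,0,0,15],
    [-0.44,-0.01,0,0,0,0,15],
    [-0.49,-0.01,0,0,0,0,15]
  ]
}}

```text
t: 11.22
ee_pos: [0.5277, 0.1488, 0.1865]
eef_rot: [[-0.945, -0.326, -0.0], [-0.326, 0.945, 0.0], [0.0, 0.0, -1.0]]
wrist_force: [0.5, -0.1, -2.4]
finger_gap: 0.27
grip_force: 58.8
```

Emit:
{"fn": "jog_arm", "kwargs": {
  "deltas": [
    [0,0,-0.02,0,0,0,15],
    [0,0,-0.05,0,0,0,15],
    [0,0,-0.08,0,0,0,15],
    [0,0,-0.11,0,0,0,15],
    [0,0,-0.14,0,0,0,15],
    [0,0,-0.17,0,0,0,15],
    [0,0,-0.19,0,0,0,15],
    [0,0,-0.2,0,0,0,15]
  ]
}}

```text
t: 11.88
ee_pos: [0.5269, 0.1486, 0.2072]
eef_rot: [[-0.945, -0.326, 0.0], [-0.326, 0.945, 0.0], [-0.0, 0.0, -1.0]]
wrist_force: [-0.6, 0.7, -2.0]
finger_gap: 0.272
grip_force: 58.8
```

Emit:
{"fn": "jog_arm", "kwargs": {
  "deltas": [
    [0,0,-0.02,0,0,0,15],
    [0,0,-0.04,0,0,0,15],
    [0,0,-0.06,0,0,0,15],
    [0,0,-0.08,0,0,0,15],
    [0,0,-0.1,0,0,0,15],
    [0,0,-0.12,0,0,0,15],
    [0,0,-0.14,0,0,0,15],
    [0,0,-0.16,0,0,0,15]
  ]
}}

```text
t: 12.55
ee_pos: [0.5268, 0.1487, 0.2227]
eef_rot: [[-0.945, -0.326, -0.0], [-0.326, 0.945, 0.0], [0.0, 0.0, -1.0]]
wrist_force: [-1.4, 0.6, -3.4]
finger_gap: 0.273
grip_force: 58.7
```

Hooked: the force is rising with the spring. Continuing in steps and watching the force.

Emit:
{"fn": "jog_arm", "kwargs": {
  "deltas": [
    [0,0,-0.02,0,0,0,15],
    [0,0,-0.04,0,0,0,15],
    [0,0,-0.06,0,0,0,15],
    [0,0,-0.08,0,0,0,15],
    [0,0,-0.1,0,0,0,15],
    [0,0,-0.12,0,0,0,15],
    [0,0,-0.14,0,0,0,15],
    [0,0,-0.16,0,0,0,15]
  ]
}}

```text
t: 13.22
ee_pos: [0.5269, 0.1486, 0.2388]
eef_rot: [[-0.945, -0.326, -0.0], [-0.326, 0.945, 0.0], [0.0, 0.0, -1.0]]
wrist_force: [-0.6, 0.3, -4.6]
finger_gap: 0.271
grip_force: 58.8
```

```bash
cat > b.py <<'E'
from h import *
def meas(c=None):
    F=[];H=[]
    for i in range(3):
        im=get_image("scene"); C=cloud(im); s=read_state(); e=s["ee_pos"]; F.append(s["wrist_force"][2])
        d=np.hypot(C[...,0]-e[0],C[...,1]-e[1])
        p=im["pixels"].astype(int); m=(d<.028)&(C[...,2]>.03)&(C[...,2]<.08)
        # blank top: histogram peak of z within the central disc
        z=C[m][:,2]; h,b=np.histogram(z,np.arange(.03,.08,.002)); H.append(b[h.argmax()]+.001)
        if i==0: print("hist",h)
    print("t",s["t"],"ee",e,"Fz",np.mean(F),"top z",H)
meas()
E
python3 b.py
```

```text
hist [19 13 18 26 50 38  7 10  2  6  1  2  6  0  2  5  1  2  4  2  5  2  4  3]
t 13.3667 ee [0.5269582  0.14862443 0.23878621] Fz -4.918704545872103 top z [np.float64(0.03900000000000001), np.float64(0.03900000000000001), np.float64(0.03900000000000001)]
```

Emit:
{"fn": "jog_arm", "kwargs": {
  "deltas": [
    [0,0,-0.015,0,0,0,15],
    [0,0,-0.03,0,0,0,15],
    [0,0,-0.045,0,0,0,15],
    [0,0,-0.06,0,0,0,15],
    [0,0,-0.075,0,0,0,15],
    [0,0,-0.09,0,0,0,15],
    [0,0,-0.1,0,0,0,15],
    [0,0,-0.1,0,0,0,15]
  ]
}}

```text
t: 14.03
ee_pos: [0.5271, 0.1486, 0.249]
eef_rot: [[-0.945, -0.326, 0.001], [-0.326, 0.945, 0.0], [-0.001, -0.0, -1.0]]
wrist_force: [-0.7, -0.0, -5.1]
finger_gap: 0.273
grip_force: 58.9
```

```bash
python3 b.py
```

```text
hist [13 10 11 43 51 20  7  5  3  3  4  2  2  4  1  4  5  2  0  3  5  4  7  4]
t 14.1833 ee [0.5269184  0.14862416 0.24864421] Fz -6.035687369397157 top z [np.float64(0.03900000000000001), np.float64(0.03900000000000001), np.float64(0.03900000000000001)]
```

Emit:
{"fn": "jog_arm", "kwargs": {
  "deltas": [
    [0,0,-0.015,0,0,0,15],
    [0,0,-0.03,0,0,0,15],
    [0,0,-0.045,0,0,0,15],
    [0,0,-0.06,0,0,0,15],
    [0,0,-0.075,0,0,0,15],
    [0,0,-0.09,0,0,0,15],
    [0,0,-0.1,0,0,0,15],
    [0,0,-0.1,0,0,0,15]
  ]
}}

```text
t: 14.85
ee_pos: [0.527, 0.1487, 0.259]
eef_rot: [[-0.945, -0.326, 0.001], [-0.326, 0.945, 0.0], [-0.001, -0.0, -1.0]]
wrist_force: [0.2, -0.1, -6.6]
finger_gap: 0.273
grip_force: 58.9
```

```bash
python3 b.py
```

```text
hist [ 6  4  6  9  9 11 12 10 37 56 16  8  6  3  2  3  3  2  4  3  1  4  1  2]
t 15.0 ee [0.52687252 0.14863424 0.258639  ] Fz -6.241801308866465 top z [np.float64(0.049000000000000016), np.float64(0.047000000000000014), np.float64(0.047000000000000014)]
```

The blank hangs about 9 mm clear. Holding still.

Emit:
{"fn": "jog_arm", "kwargs": {
  "deltas": [
    [0,0,0,0,0,0,15],
    [0,0,0,0,0,0,15],
    [0,0,0,0,0,0,15],
    [0,0,0,0,0,0,15],
    [0,0,0,0,0,0,15],
    [0,0,0,0,0,0,15],
    [0,0,0,0,0,0,15],
    [0,0,0,0,0,0,15]
  ]
}}

```text
t: 15.67
ee_pos: [0.5269, 0.1486, 0.2587]
eef_rot: [[-0.945, -0.326, 0.0], [-0.326, 0.945, 0.0], [-0.0, 0.0, -1.0]]
wrist_force: [-0.0, -1.0, -6.5]
finger_gap: 0.275
grip_force: 58.9
```

Emit:
{"fn": "jog_arm", "kwargs": {
  "deltas": [
    [0,0,0,0,0,0,15],
    [0,0,0,0,0,0,15],
    [0,0,0,0,0,0,15],
    [0,0,0,0,0,0,15],
    [0,0,0,0,0,0,15],
    [0,0,0,0,0,0,15],
    [0,0,0,0,0,0,15],
    [0,0,0,0,0,0,15]
  ]
}}

```text
t: 16.33
ee_pos: [0.5269, 0.1486, 0.2587]
eef_rot: [[-0.945, -0.326, 0.0], [-0.326, 0.945, 0.0], [-0.0, 0.0, -1.0]]
wrist_force: [0.1, 0.6, -6.3]
finger_gap: 0.273
grip_force: 58.9
```

Emit:
{"fn": "jog_arm", "kwargs": {
  "deltas": [
    [0,0,0,0,0,0,15],
    [0,0,0,0,0,0,15],
    [0,0,0,0,0,0,15],
    [0,0,0,0,0,0,15],
    [0,0,0,0,0,0,15],
    [0,0,0,0,0,0,15],
    [0,0,0,0,0,0,15],
    [0,0,0,0,0,0,15]
  ]
}}

```text
t: 17.0
ee_pos: [0.5269, 0.1487, 0.2587]
eef_rot: [[-0.945, -0.326, 0.0], [-0.326, 0.945, 0.0], [-0.0, 0.0, -1.0]]
wrist_force: [0.2, -0.1, -5.9]
finger_gap: 0.272
grip_force: 58.9
```

Emit:
{"fn": "jog_arm", "kwargs": {
  "deltas": [
    [0,0,0,0,0,0,15],
    [0,0,0,0,0,0,15],
    [0,0,0,0,0,0,15],
    [0,0,0,0,0,0,15],
    [0,0,0,0,0,0,15],
    [0,0,0,0,0,0,15],
    [0,0,0,0,0,0,15],
    [0,0,0,0,0,0,15]
  ]
}}

```text
t: 17.67
ee_pos: [0.5269, 0.1486, 0.2587]
eef_rot: [[-0.945, -0.326, 0.0], [-0.326, 0.945, 0.0], [-0.0, 0.0, -1.0]]
wrist_force: [-0.5, -0.4, -6.7]
finger_gap: 0.277
grip_force: 58.9
```

```bash
python3 b.py
python3 - <<'E'
from h import *
for n in ("top","scene","wrist"):
    im=get_image(n); C=cloud(im); s=read_state(); e=s["ee_pos"]
    d=np.hypot(C[...,0]-e[0],C[...,1]-e[1])
    m=(d<.05)&(C[...,2]>.045)&(C[...,2]<.051); w=C[m]
    if len(w)>30: print(n,len(w),cv2.minEnclosingCircle((w[:,:2]*1000).astype(np.float32)),np.percentile(w,[5,95],axis=0))
E
```

```text
hist [ 5  4  6 14 10  8 13 26 59 28  9  5  3  4  3  1  4  3  3  1  2  3  4  5]
t 17.8167 ee [0.5269136  0.14861638 0.25867285] Fz -6.157908275173089 top z [np.float64(0.047000000000000014), np.float64(0.047000000000000014), np.float64(0.047000000000000014)]
scene 113 ((528.1680908203125, 143.58065795898438), 27.17046356201172) [[0.50794388 0.12372901 0.04538587]
 [0.54879874 0.16392952 0.05025868]]
wrist 1098 ((527.4165649414062, 147.63796997070312), 26.045419692993164) [[0.50701847 0.1270289  0.04543742]
 [0.54793132 0.1667651  0.04849284]]
```

Held over 2 s at about 8 mm. Raising 9 mm for plate clearance, then a smooth transfer.

Emit:
{"fn": "jog_arm", "kwargs": {
  "deltas": [
    [0,0,-0.01,0,0,0,15],
    [0,0,-0.02,0,0,0,15],
    [0,0,-0.035,0,0,0,15],
    [0,0,-0.05,0,0,0,15],
    [0,0,-0.065,0,0,0,15],
    [0,0,-0.08,0,0,0,15],
    [0,0,-0.09,0,0,0,15],
    [0,0,-0.09,0,0,0,15]
  ]
}}

```text
t: 18.63
ee_pos: [0.527, 0.1487, 0.268]
eef_rot: [[-0.945, -0.326, 0.001], [-0.326, 0.945, 0.0], [-0.001, -0.0, -1.0]]
wrist_force: [-0.4, 0.2, -6.3]
finger_gap: 0.273
grip_force: 58.9
```

Emit:
{"fn": "jog_arm", "kwargs": {
  "deltas": [
    [0.003,-0.008,0,0,0,0,15],
    [0.008,-0.024,0,0,0,0,15],
    [0.017,-0.048,0,0,0,0,15],
    [0.028,-0.08,0,0,0,0,15],
    [0.041,-0.12,0,0,0,0,15],
    [0.058,-0.168,0,0,0,0,15],
    [0.077,-0.224,0,0,0,0,15],
    [0.099,-0.289,0,0,0,0,15]
  ]
}}

```text
t: 19.3
ee_pos: [0.527, 0.1175, 0.2677]
eef_rot: [[-0.945, -0.326, 0.0], [-0.326, 0.945, 0.0], [-0.0, 0.0, -1.0]]
wrist_force: [-0.6, -1.0, -6.3]
finger_gap: 0.275
grip_force: 58.9
```

Emit:
{"fn": "jog_arm", "kwargs": {
  "deltas": [
    [0.022,-0.064,0,0,0,0,15],
    [0.044,-0.128,0,0,0,0,15],
    [0.066,-0.192,0,0,0,0,15],
    [0.088,-0.256,0,0,0,0,15],
    [0.109,-0.319,0,0,0,0,15],
    [0.131,-0.383,0,0,0,0,15],
    [0.153,-0.447,0,0,0,0,15],
    [0.175,-0.511,0,0,0,0,15]
  ]
}}

```text
t: 19.97
ee_pos: [0.5271, 0.0634, 0.2677]
eef_rot: [[-0.945, -0.326, 0.0], [-0.326, 0.945, 0.0], [-0.0, 0.0, -1.0]]
wrist_force: [-0.1, 0.2, -5.9]
finger_gap: 0.271
grip_force: 58.9
```

Emit:
{"fn": "jog_arm", "kwargs": {
  "deltas": [
    [0.022,-0.064,0,0,0,0,15],
    [0.044,-0.128,0,0,0,0,15],
    [0.066,-0.192,0,0,0,0,15],
    [0.088,-0.256,0,0,0,0,15],
    [0.109,-0.319,0,0,0,0,15],
    [0.131,-0.383,0,0,0,0,15],
    [0.153,-0.447,0,0,0,0,15],
    [0.175,-0.511,0,0,0,0,15]
  ]
}}

```text
t: 20.63
ee_pos: [0.5272, 0.0094, 0.2677]
eef_rot: [[-0.945, -0.326, 0.0], [-0.326, 0.945, 0.0], [-0.0, 0.0, -1.0]]
wrist_force: [-0.2, -0.1, -5.9]
finger_gap: 0.276
grip_force: 58.9
```

Emit:
{"fn": "jog_arm", "kwargs": {
  "deltas": [
    [0.022,-0.064,0,0,0,0,15],
    [0.044,-0.128,0,0,0,0,15],
    [0.066,-0.192,0,0,0,0,15],
    [0.088,-0.256,0,0,0,0,15],
    [0.109,-0.319,0,0,0,0,15],
    [0.131,-0.383,0,0,0,0,15],
    [0.153,-0.447,0,0,0,0,15],
    [0.175,-0.511,0,0,0,0,15]
  ]
}}

```text
t: 21.3
ee_pos: [0.5272, -0.0446, 0.2677]
eef_rot: [[-0.945, -0.326, 0.0], [-0.326, 0.945, 0.0], [-0.0, 0.0, -1.0]]
wrist_force: [-0.9, 0.3, -6.6]
finger_gap: 0.275
grip_force: 58.9
```

Emit:
{"fn": "jog_arm", "kwargs": {
  "deltas": [
    [0.022,-0.064,0,0,0,0,15],
    [0.044,-0.128,0,0,0,0,15],
    [0.066,-0.192,0,0,0,0,15],
    [0.088,-0.256,0,0,0,0,15],
    [0.109,-0.319,0,0,0,0,15],
    [0.131,-0.383,0,0,0,0,15],
    [0.153,-0.447,0,0,0,0,15],
    [0.175,-0.511,0,0,0,0,15]
  ]
}}

```text
t: 21.97
ee_pos: [0.5274, -0.0987, 0.2677]
eef_rot: [[-0.945, -0.326, 0.0], [-0.326, 0.945, 0.0], [-0.0, 0.0, -1.0]]
wrist_force: [0.4, -0.8, -5.9]
finger_gap: 0.274
grip_force: 58.9
```

Emit:
{"fn": "jog_arm", "kwargs": {
  "deltas": [
    [0.022,-0.064,0,0,0,0,15],
    [0.041,-0.12,0,0,0,0,15],
    [0.058,-0.168,0,0,0,0,15],
    [0.072,-0.208,0,0,0,0,15],
    [0.083,-0.24,0,0,0,0,15],
    [0.091,-0.264,0,0,0,0,15],
    [0.096,-0.281,0,0,0,0,15],
    [0.099,-0.289,0,0,0,0,15]
  ]
}}

```text
t: 22.63
ee_pos: [0.5274, -0.1286, 0.2677]
eef_rot: [[-0.945, -0.326, 0.0], [-0.326, 0.945, 0.0], [-0.0, 0.0, -1.0]]
wrist_force: [-0.1, 0.3, -6.8]
finger_gap: 0.272
grip_force: 58.9
```

Emit:
{"fn": "jog_arm", "kwargs": {
  "deltas": [
    [0,0,0,0,0,0,15],
    [0,0,0,0,0,0,15],
    [0,0,0,0,0,0,15],
    [0,0,0,0,0,0,15],
    [0,0,0,0,0,0,15],
    [0,0,0,0,0,0,15],
    [0,0,0,0,0,0,15],
    [0,0,0,0,0,0,15]
  ]
}}

```text
t: 23.3
ee_pos: [0.5274, -0.1285, 0.2677]
eef_rot: [[-0.945, -0.326, -0.0], [-0.326, 0.945, 0.0], [-0.0, 0.0, -1.0]]
wrist_force: [-0.5, 0.6, -5.2]
finger_gap: 0.274
grip_force: 58.9
```

```bash
cat > c.py <<'E'
from h import *
import sys
f=lambda w:cv2.minAreaRect((w[:,:2]*1000).astype(np.float32))
s=read_state(); e=s["ee_pos"]; print(s["t"],e,s["wrist_force"])
for n in ("scene","wrist","top"):
    im=get_image(n); C=cloud(im); p=im["pixels"].astype(int); r,g,b=p[...,0],p[...,1],p[...,2]
    m=(b>100)&(r<.6*b)&(abs(C[...,2]-.008)<.007)&(abs(C[...,0]-.527)<.08)&(abs(C[...,1]+.128)<.08); w=C[m]
    if len(w)>300: print(n,"plate",len(w),f(w),np.median(w[:,2]))
    d=np.hypot(C[...,0]-e[0],C[...,1]-e[1])
    m=(d<.045)&(C[...,2]>.02)&(C[...,2]<.08); z=C[m][:,2]; h,bb=np.histogram(z,np.arange(.02,.08,.002))
    zt=bb[h.argmax()]+.001; w=C[m&(abs(C[...,2]-zt)<.003)]
    if len(w)>30: print(n,"blank",zt,len(w),cv2.minEnclosingCircle((w[:,:2]*1000).astype(np.float32)),f(w))
    if n=="scene" and len(sys.argv)>1: save(im,sys.argv[1],(270,160,430,340),3.3)
E
python3 c.py s5.png
```

```text
23.3 [ 0.52740382 -0.1284683   0.26767047] [-0.48639425  0.6044009  -5.2025908 ]
scene plate 931 ((527.5714111328125, -130.7466278076172), (118.1474380493164, 119.74986267089844), 5.516496658325195) 0.007063726707660159
scene blank 0.05699999999999997 188 ((529.1689453125, -133.33584594726562), 26.600669860839844) ((530.0856323242188, -131.88626098632812), (47.64947509765625, 50.263763427734375), 44.23403549194336)
wrist plate 5597 ((527.0787353515625, -128.59669494628906), (115.83121490478516, 115.9842529296875), 4.635994911193848) 0.006208054694084934
wrist blank 0.05499999999999998 1249 ((528.32421875, -128.92156982421875), 26.768146514892578) ((527.8235473632812, -128.795166015625), (51.521541595458984, 52.59453201293945), 17.699745178222656)
```

View pics/s5.png

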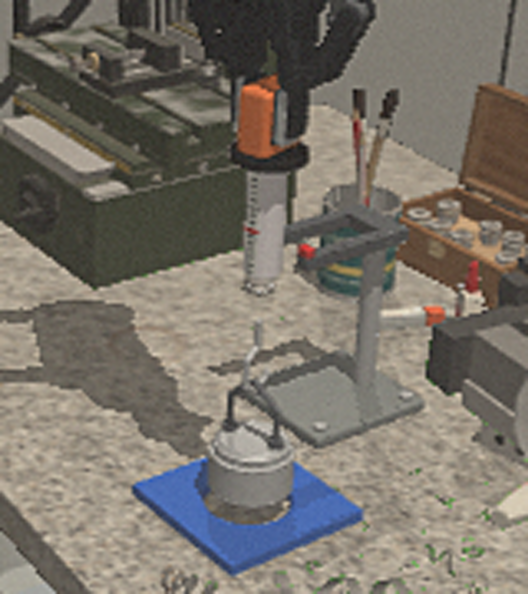

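Scene crop: blank hanging upright over the hole (blank (250,470), hole under it), centred within about 1 mm by the wrist view. Lowering slowly.

Emit:
{"fn": "jog_arm", "kwargs": {
  "deltas": [
    [0.005,0,0.01,0,0,0,15],
    [0.005,0,0.02,0,0,0,15],
    [0.005,0,0.03,0,0,0,15],
    [0.005,0,0.045,0,0,0,15],
    [0.005,0,0.06,0,0,0,15],
    [0.005,0,0.075,0,0,0,15],
    [0.005,0,0.085,0,0,0,15],
    [0.005,0,0.09,0,0,0,15]
  ]
}}

```text
t: 24.12
ee_pos: [0.5269, -0.1286, 0.2584]
eef_rot: [[-0.945, -0.326, -0.0], [-0.326, 0.945, 0.0], [0.0, 0.0, -1.0]]
wrist_force: [-0.2, 0.4, -5.5]
finger_gap: 0.275
grip_force: 58.9
```

Emit:
{"fn": "jog_arm", "kwargs": {
  "deltas": [
    [0,0,0.01,0,0,0,15],
    [0,0,0.02,0,0,0,15],
    [0,0,0.03,0,0,0,15],
    [0,0,0.04,0,0,0,15],
    [0,0,0.05,0,0,0,15],
    [0,0,0.06,0,0,0,15],
    [0,0,0.07,0,0,0,15],
    [0,0,0.08,0,0,0,15]
  ]
}}

```text
t: 24.78
ee_pos: [0.527, -0.1287, 0.2506]
eef_rot: [[-0.945, -0.326, 0.0], [-0.326, 0.945, 0.0], [-0.0, 0.0, -1.0]]
wrist_force: [-0.3, 0.5, -5.5]
finger_gap: 0.274
grip_force: 58.9
```

Emit:
{"fn": "jog_arm", "kwargs": {
  "deltas": [
    [0,0,0.01,0,0,0,15],
    [0,0,0.02,0,0,0,15],
    [0,0,0.03,0,0,0,15],
    [0,0,0.04,0,0,0,15],
    [0,0,0.05,0,0,0,15],
    [0,0,0.06,0,0,0,15],
    [0,0,0.07,0,0,0,15],
    [0,0,0.08,0,0,0,15]
  ]
}}

```text
t: 25.45
ee_pos: [0.527, -0.1287, 0.2427]
eef_rot: [[-0.945, -0.326, 0.0], [-0.326, 0.945, -0.0], [-0.0, -0.0, -1.0]]
wrist_force: [0.1, 0.0, -5.2]
finger_gap: 0.269
grip_force: 59.0
```

```bash
python3 c.py
```

```text
25.45 [ 0.52698931 -0.12871408  0.24266002] [ 0.05363725  0.0073302  -5.19744503]
scene plate 932 ((528.5362548828125, -129.7255096435547), (119.07123565673828, 121.69509887695312), 4.389769077301025) 0.007101963207483027
scene blank 0.038999999999999986 186 ((529.1170654296875, -131.25218200683594), 26.86388397216797) ((529.2530517578125, -133.40858459472656), (49.61981201171875, 48.21343994140625), 14.283525466918945)
wrist plate 6336 ((527.1226806640625, -128.57443237304688), (115.84315490722656, 115.97486114501953), 4.444913387298584) 0.006205046419391992
wrist blank 0.038999999999999986 1174 ((527.7081909179688, -129.0019989013672), 26.124141693115234) ((527.0499877929688, -128.98245239257812), (49.1077766418457, 51.57070541381836), 19.15302276611328)
```

Seated (top at 0.039, as on the table). Lowering to free the hook and backing out.

Emit:
{"fn": "jog_arm", "kwargs": {
  "deltas": [
    [0,0,0.03,0,0,0,15],
    [0,0,0.06,0,0,0,15],
    [0,0,0.1,0,0,0,15],
    [0,0,0.14,0,0,0,15],
    [0,0,0.18,0,0,0,15],
    [0,0,0.22,0,0,0,15],
    [0,0,0.25,0,0,0,15],
    [0,0,0.28,0,0,0,15]
  ]
}}

```text
t: 26.27
ee_pos: [0.527, -0.1288, 0.2145]
eef_rot: [[-0.945, -0.326, 0.0], [-0.326, 0.945, -0.0], [-0.0, -0.0, -1.0]]
wrist_force: [-0.0, -0.9, -2.0]
finger_gap: 0.274
grip_force: 59.5
```

Emit:
{"fn": "jog_arm", "kwargs": {
  "deltas": [
    [0,0,0.03,0,0,0,15],
    [0,0,0.07,0,0,0,15],
    [0,0,0.11,0,0,0,15],
    [0,0,0.15,0,0,0,15],
    [0,0,0.19,0,0,0,15],
    [0,0,0.23,0,0,0,15],
    [0,0,0.26,0,0,0,15],
    [0,0,0.28,0,0,0,15]
  ]
}}

```text
t: 26.93
ee_pos: [0.5269, -0.1286, 0.1862]
eef_rot: [[-0.945, -0.326, -0.0], [-0.326, 0.945, 0.0], [0.0, 0.0, -1.0]]
wrist_force: [-0.0, 0.5, -1.4]
finger_gap: 0.27
grip_force: 59.6
```

Emit:
{"fn": "jog_arm", "kwargs": {
  "deltas": [
    [0,0,0,0,0,0,15],
    [0.03,0,0,0,0,0,15],
    [0.08,0,0,0,0,0,15],
    [0.15,0,0,0,0,0,15],
    [0.23,0,0,0,0,0,15],
    [0.32,0,0,0,0,0,15],
    [0.41,0,0,0,0,0,15],
    [0.5,0,0,0,0,0,15]
  ]
}}

```text
t: 27.6
ee_pos: [0.4786, -0.1453, 0.1868]
eef_rot: [[-0.946, -0.326, 0.0], [-0.326, 0.946, 0.0], [-0.0, -0.0, -1.0]]
wrist_force: [-0.4, 0.1, -1.5]
finger_gap: 0.274
grip_force: 59.6
```

Run:
```python
from h import *
s=read_state();e=s["ee_pos"];print(e,s["wrist_force"])
for n in("wrist","scene"):
    im=get_image(n); C=cloud(im); d=np.hypot(C[...,0]-.527,C[...,1]+.1285)
    for a,b in((.036,.042),(.055,.095)):
        w=C[(d<.04)&(C[...,2]>a)&(C[...,2]<b)]
        if len(w)>20: print(n,a,len(w),np.median(w[:,2]),cv2.minEnclosingCircle((w[:,:2]*1000).astype(np.float32)),cv2.minAreaRect((w[:,:2]*1000).astype(np.float32)))
save(im,"s6.png",(270,160,430,340),3.3)
```

```text
[ 0.47860398 -0.14530607  0.18679088] [-0.35638927  0.08518859 -1.54523918]
scene 0.036 188 0.03894605350877528 ((528.158935546875, -134.44285583496094), 27.08209991455078) ((527.998046875, -132.68592834472656), (50.648284912109375, 48.09945297241211), 55.29446792602539)
scene 0.055 68 0.07053923982363605 ((516.2041015625, -135.68702697753906), 26.224830627441406) ((520.8455810546875, -140.33489990234375), (47.82150650024414, 38.678009033203125), 44.80683135986328)
```

View pics/s6.png

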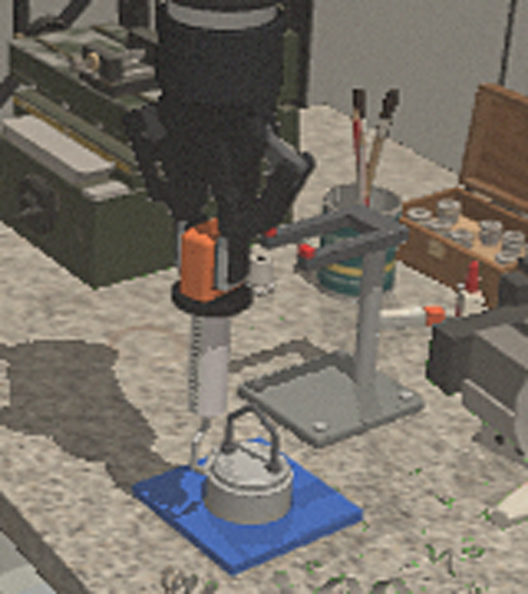

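Scene crop: hook free at (200,445), blank flat in the plate at (250,490). Returning to the stand front.

Emit:
{"fn": "jog_arm", "kwargs": {
  "deltas": [
    [-0.02,0.08,0,0,0,0,15],
    [-0.05,0.18,0,0,0,0.02,15],
    [-0.09,0.3,0,0,0,0.045,15],
    [-0.13,0.43,0,0,0,0.07,15],
    [-0.17,0.56,0,0,0,0.095,15],
    [-0.21,0.69,0,0,0,0.12,15],
    [-0.24,0.8,0,0,0,0.14,15],
    [-0.26,0.86,0,0,0,0.157,15]
  ]
}}

```text
t: 28.37
ee_pos: [0.4763, -0.0532, 0.1867]
eef_rot: [[-0.996, -0.085, 0.0], [-0.085, 0.996, 0.001], [-0.0, 0.001, -1.0]]
wrist_force: [0.7, 0.5, -1.4]
finger_gap: 0.268
grip_force: 59.6
```

Emit:
{"fn": "jog_arm", "kwargs": {
  "deltas": [
    [-0.05,0,0.02,0,0,0,15],
    [-0.13,0,0.04,0,0,0,15],
    [-0.24,0,0.07,0,0,0,15],
    [-0.36,0,0.1,0,0,0,15],
    [-0.48,0,0.13,0,0,0,15],
    [-0.59,0,0.15,0,0,0,15],
    [-0.67,0,0.17,0,0,0,15],
    [-0.7,0,0.17,0,0,0,15]
  ]
}}

```text
t: 29.03
ee_pos: [0.5474, -0.0495, 0.1686]
eef_rot: [[-0.996, -0.085, -0.0], [-0.085, 0.996, 0.0], [0.0, 0.0, -1.0]]
wrist_force: [-0.8, -0.2, -2.3]
finger_gap: 0.271
grip_force: 59.6
```

Run:
```python
from h import *
s=read_state();e=s["ee_pos"];R=s["eef_rot"];d=np.array([.6508,-.0405,e[2]])-e;print(e,R[:,0],"tool delta",R.T@d)
im=get_image("wrist"); C=cloud(im)
p=im["pixels"].astype(int); r,g,b=p[...,0],p[...,1],p[...,2]
m=(r>110)&(g<.3*r)&(C[...,2]>.145)&(C[...,2]<.17)&(C[...,0]<.64)&(C[...,0]>.59); w=C[m]; print(len(w))
if len(w)>10:
    for k in (0,1): print(np.median(w[(w[:,1]>-.042)==k],0))
d=np.hypot(C[...,0]-.527,C[...,1]+.1285)
w=C[(d<.04)&(abs(C[...,2]-.039)<.003)]
if len(w)>20: print("blank",cv2.minAreaRect((w[:,:2]*1000).astype(np.float32)),cv2.minEnclosingCircle((w[:,:2]*1000).astype(np.float32)))
```

```text
[ 0.54739459 -0.04945699  0.16864066] [-9.96367833e-01 -8.51524939e-02  4.41384747e-04] tool delta [-1.03792536e-01  1.19244523e-04 -4.57710453e-05]
85
[ 0.61268781 -0.06437503  0.15611589]
[ 0.60983114 -0.02418448  0.15632059]
blank ((527.4619750976562, -128.34344482421875), (50.54987335205078, 51.089908599853516), 37.552520751953125) ((527.8303833007812, -128.52980041503906), 26.25790023803711)
```

Emit:
{"fn": "jog_arm", "kwargs": {
  "deltas": [
    [-0.06,0,0,0,0,0,15],
    [-0.16,0,0,0,0,0,15],
    [-0.3,0,0,0,0,0,15],
    [-0.46,0,0,0,0,0,15],
    [-0.62,0,0,0,0,0,15],
    [-0.78,0,0,0,0,0,15],
    [-0.92,0,0,0,0,0,15],
    [-1,0,0,0,0,0,15]
  ]
}}

```text
t: 29.75
ee_pos: [0.6469, -0.0407, 0.1697]
eef_rot: [[-0.996, -0.085, 0.001], [-0.085, 0.996, 0.0], [-0.001, -0.0, -1.0]]
wrist_force: [-0.5, -1.2, -1.9]
finger_gap: 0.271
grip_force: 59.6
```

Emit:
{"fn": "jog_arm", "kwargs": {
  "deltas": [
    [-0.03,0,0,0,0,0,15],
    [-0.04,0,0.02,0,0,0,15],
    [-0.04,0,0.05,0,0,0,15],
    [-0.04,0,0.08,0,0,0,15],
    [-0.04,0,0.1,0,0,0,15],
    [-0.04,0,0.12,0,0,0,15],
    [-0.04,0,0.135,0,0,0,15],
    [-0.04,0,0.14,0,0,0,15]
  ]
}}

```text
t: 30.42
ee_pos: [0.6493, -0.0404, 0.1554]
eef_rot: [[-0.996, -0.085, -0.0], [-0.085, 0.996, 0.0], [0.0, 0.0, -1.0]]
wrist_force: [0.1, 0.8, -1.9]
finger_gap: 0.273
grip_force: 59.6
```

Emit:
{"fn": "jog_arm", "kwargs": {
  "deltas": [
    [0,0,0.005,0,0,0,15],
    [0,0,0.01,0,0,0,15],
    [0,0,0.015,0,0,0,15],
    [0,0,0.015,0,0,0,15],
    [0,0,0.015,0,0,0,15],
    [0,0,0.015,0,0,0,15],
    [0,0,0.015,0,0,0,15],
    [0,0,0.015,0,0,0,15]
  ]
}}

```text
t: 31.08
ee_pos: [0.6497, -0.0404, 0.1543]
eef_rot: [[-0.996, -0.085, 0.0], [-0.085, 0.996, 0.0], [-0.0, 0.0, -1.0]]
wrist_force: [-1.1, -0.9, -0.7]
finger_gap: 0.272
grip_force: 59.6
```

Emit:
{"fn": "jog_arm", "kwargs": {
  "deltas": [
    [0,0,0,0,0,0,28],
    [0,0,0,0,0,0,34],
    [0,0,0,0,0,0,42],
    [0,0,0,0,0,0,50],
    [0,0,0,0,0,0,60],
    [0,0,0,0,0,0,70],
    [0,0,0,0,0,0,70],
    [0,0,0,0,0,0,70]
  ]
}}

```text
t: 31.75
ee_pos: [0.6496, -0.0404, 0.1542]
eef_rot: [[-0.996, -0.085, 0.0], [-0.085, 0.996, 0.0], [-0.0, 0.0, -1.0]]
wrist_force: [-0.1, 0.2, -0.2]
finger_gap: 0.82
grip_force: 0.0
```

Emit:
{"fn": "jog_arm", "kwargs": {
  "deltas": [
    [0,0,-0.06,0,0,0,70],
    [0,0,-0.15,0,0,0,70],
    [0,0,-0.27,0,0,0,70],
    [0,0,-0.4,0,0,0,70],
    [0,0,-0.55,0,0,0,70],
    [0,0,-0.7,0,0,0,70],
    [0,0,-0.85,0,0,0,70],
    [0,0,-1,0,0,0,70]
  ]
}}

```text
t: 32.42
ee_pos: [0.6497, -0.0404, 0.2562]
eef_rot: [[-0.996, -0.085, 0.001], [-0.085, 0.996, -0.0], [-0.001, -0.0, -1.0]]
wrist_force: [-0.0, 0.8, 0.0]
finger_gap: 0.819
grip_force: 0.0
```

Emit:
{"fn": "jog_arm", "kwargs": {
  "deltas": [
    [0.1,0,0,0,0,0,70],
    [0.25,0,0,0,0,0,70],
    [0.4,0,0,0,0,0,70],
    [0.55,0,0,0,0,0,70],
    [0.7,0,0,0,0,0,70],
    [0.85,0,0,0,0,0,70],
    [0.95,0,0,0,0,0,70],
    [1,0,0,0,0,0,70]
  ]
}}

```text
t: 33.08
ee_pos: [0.5491, -0.049, 0.2556]
eef_rot: [[-0.996, -0.085, 0.001], [-0.085, 0.996, -0.0], [-0.001, -0.0, -1.0]]
wrist_force: [-0.6, -0.5, -0.5]
finger_gap: 0.824
grip_force: 0.0
```

```bash
python3 m.py w7.png
python3 - <<'E'
from h import *
im=get_image("wrist"); C=cloud(im);d=np.hypot(C[...,0]-.527,C[...,1]+.1285)
w=C[(d<.04)&(abs(C[...,2]-.039)<.003)]
if len(w)>20: print("blank",np.median(w,0),cv2.minEnclosingCircle((w[:,:2]*1000).astype(np.float32)))
print(read_state()["wrist_force"])
E
```

```text
cam [ 0.47230227 -0.05567935  0.40912259] [ 0.3007753   0.02472701 -0.95337443]
grip 1276 ((651.5674438476562, -40.6140022277832), (40.28581619262695, 22.561134338378906), 4.661025047302246) [ 0.64932558 -0.04095095  0.2008397 ]
stops 102
((611.6075439453125, -65.3572006225586), (6.485193252563477, 11.032544136047363), 6.458736896514893) [ 0.61225589 -0.06557546  0.15592647]
((608.9462280273438, -21.77099609375), (6.266538619995117, 10.346540451049805), 3.521749973297119) [ 0.60916392 -0.0204092   0.15578519]
plate ((527.1824340820312, -128.6602783203125), (114.84854125976562, 116.12023162841797), 4.708998203277588) 0.006273203059919847
blank [ 0.52577157 -0.1285408   0.03814507] ((527.4727783203125, -129.0072479248047), 26.224285125732422)
[ 0.23187349  0.07001073 -0.25894435]
```

The scale is back in the fork within about 1 mm of where it started, and the blank is in its seat. Handing in.

```bash
python3 -c "
from workcell import *
print(sign_off())"
```

```text
the job is handed in; nothing more can be done
None
```

The job is handed in at about 33 s of the 72 s allowed: the blank hung still about 8–9 mm up for over 2 s, now sits in the seat within about 1 mm of centre by camera, and the scale is back in its fork; the first grip attempt only closed on top of the orange grip (about 6 N, nothing moved) and was redone deeper, and sign-off returned no verdict.

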